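# Move the clip-in tea cassette from the refill cradle to the tea caddy

### The job

The tea caddy's bay is empty: pinch the two yellow tabs of the blue cassette together to free it from the white refill cradle, lift it straight out, and seat it fully home in the bay on top of the green caddy, so that both tabs spring back out under their catches. Use a light pinch and feel for the middle of the tabs and for the bay's guide posts instead of forcing anything: neither cradle nor caddy may be pushed or pulled hard (over 25 N), nor the tabs crushed. Leave the other things on the shelf where they are.

Things in the scene. Friction and masses are not known exactly. Their poses are not given: they have to be found in the camera images.
- cassette: blue plastic tea cassette, 90 (x) x 46 (y) x 45 (z) mm, 0.14 to 0.23 kg, origin under its centre. At the middle of its +y and -y sides stand two yellow sprung tabs, pinched towards each other along y. Snapped in, their hooks lie 2 mm under orange catch bars and block a lift. The hooks have no ramps: keep the tabs pinched on the way in too. A 20 to 25 N grip pinches fully and carries it
- thumbs (a point): nominal middle between the tabs' thumb pieces, 61 mm above the cassette's origin, axes as the cassette's. Each thumb piece is 20 mm wide (x), from 48 to 74 mm above the cassette's origin; outer face nominally 29 mm from here in y, but each is set up to 3.5 mm in or out (not measured), so the true middle may be 3.5 mm off in y: close little by little and balance the side force
- tab_foot (a point): between the two tab hooks, 25 mm above the cassette's origin, axes as the cassette's. Each tab slides in along y: 3 N to start, 10 N at its hard stop 6 mm in; its hook is free of the catch from about 5 mm in; it springs back out by itself. A pinch on one side only pushes the cassette against the bay wall. More than 60 N on a thumb piece crushes it
- cradle: white refill cradle fixed to the shelf, 150 x 110 mm, walls up to 50 mm above the shelf; origin under its centre, axes as those of the cassette snapped into it, whose underside is 14 mm above the cradle's origin. Play to each side 0.8 mm in y, 1.5 mm in x; a cassette lifted 40 mm is clear
- caddy: green plastic tea caddy fixed to the shelf, 160 (x) x 140 (y) x 80 (z) mm, origin under its centre, white drawer in its -x side. On its deck a grey bay with two orange guide posts at the bay's +y side
- bay_nominal (a point): nominal middle of the bay's floor, 86 mm above the caddy's origin, axes as the caddy's; a seated cassette has its origin here, its x along the caddy's x (either way round). The real bay sits up to 5.5 mm to +y or -y of this (not measured; x is true) and is rigid. Inside 93 (x) x 48 (y) mm: 1.5 and 1 mm of play to each side, sharp edges
- bay_mouth (a point): 36 mm above bay_nominal, level with the bay's rim. Two orange posts, 10 x 10 mm, at x = +37 and -37 mm on the +y side, rise 28 mm above the rim; their inner faces are flush with the bay's +y inner wall. A cassette held just above the rim and moved to +y until its flank touches the posts is 1 mm too far to +y to be centred in the bay
- mug: bystander: stainless mug, 74 mm across, 110 mm tall, with a black hinged flip lid, shut; origin under its centre
- jug: bystander: white ceramic milk jug with a handle, 68 mm across, 95 mm tall, empty; origin under its centre
- coaster: bystander: green glass coaster, disc 96 mm across, 6 mm thick; origin under its centre
- spoon: bystander: wooden spoon, 200 mm long, lying flat; origin under it, x along it
- jar: bystander: amber glass jar with a wooden cap, 72 mm across, 110 mm tall; origin under its centre
- bowl: bystander: blue ceramic bowl, 110 mm across, 50 mm tall; origin under its centre
Mind the look-alikes: they are no part of the job. What is shaped like the cradle but red is not meant.

How it is judged:
On the way:
1. the cassette is unclipped and lifted clear of the cradle (z of cassette in the frame of cradle above 0.055 m), for 0.2 s.
At the end, for the whole second after the job is handed in: the cassette rests fully home in the caddy's bay (underside no more than 2 mm above the bay's floor height, within 10 mm of the nominal middle, level to 0.04 rad, its long side along the caddy's x to 0.08 rad), at rest and let go, so that its tabs have sprung out under the catch bars (z of cassette in the frame of bay_nominal between -0.003 and 0.002 m and horizontal distance between cassette and bay_nominal below 0.01 m and angle between the z axis of cassette and the z axis of caddy, either way round below 0.04 rad and angle between the x axis of cassette and the x axis of caddy, either way round below 0.08 rad and linear speed of cassette below 0.01 m/s); the robot touches nothing.
It fails at once if more than 25 N between cassette and cradle (contact force between cassette and cradle above 25 N).
It fails at once if more than 25 N between cassette and caddy (contact force between cassette and caddy above 25 N).
It fails at once if a thumb piece is crushed: more than 60 N on the cassette's tabs from the fingers (each side) (contact force between the fingers and cassette above 120 N).
It fails at once if a bystander is pushed more than 15 mm (distance of any of mug, jug, coaster, spoon, jar, bowl from where it was at the start of the episode above 0.015 m).
It also fails if it takes over 72 s, if anything falls off the work surface, if the arm or the gripper's body presses on something with over 40 N, if the wrist force passes 120 N, or if a joint passes its speed limit or range.

### The arm

A 6-joint arm with a two-finger parallel gripper is mounted at the origin on the work surface. World frame = base frame: x ahead of the robot, y to its left, z up, the work surface at z = 0. Lengths are in m, angles in rad, forces in N, time in s.
With the tool pointing down it reaches from about 0.325 to 1 m from the base axis. Payload 5.1 kg.
Tool frame: the origin (TCP) lies at the very end of the fingers, on their centre line; the grasp point (between the pads) lies 19 mm behind it; z points along the fingers, y is the line along which they close (so a half turn about z gives the same grasp; the last joint's range is limited). The gripper opens to 85 mm and grips with 20 to 120 N. Pads are 22 mm wide; open, the fingers measure 114 mm over their backs; the gripper's body (76 mm by 85 mm) begins 54 mm behind the grasp point. The pads swing forward as they close: fully open they stand 13 mm farther back than shut.
Start: joints at [-1.383, 0.124, 1.65, -0, 1.367, -0.083], TCP at [0.174, -0.626, 0.231] pointing down, gripper open.
Joint ranges: [-2.61, 2.61], [-1.02, 2.33], [0.03, 2.71], [-1.35, 4.49], [0.32, 2.68], [-2.91, 2.91]. Speed limits (rad/s): [2.57, 2.57, 3.14, 3.14, 3.14, 3.14].

### API

Orientations are given as a rotation vector (axis times angle).
In Python, from cell import env, claw, camera, ticket, current_clock, current_joints, current_qvel, current_tau, current_tcp_pos, current_orientation, current_contact_force, current_moment, current_width, current_grip_force gives the robot as it stands. Calls block until the motion is done:
- env.goto(position, orientation): joint-space move of the TCP to a pose.
- env.servo_line(position, rate=0.15, rot=None, max_force=None): straight line of the TCP; rot=None keeps the orientation; rate is the mean speed in m/s. With max_force (N) it stops when the force on the tool has changed by that much, and returns True; else False.
- env.movej(angles): joint-space move.
- claw.set_gripper(opening, f_grip=None): opening from 0.0 (shut) to 1.0 (fully open); f_grip is the grip in N (None keeps the last); returns when the fingers have stopped.
- env.pause(seconds).
- env.solve_ik(position, orientation): joint angles nearest the present ones, or None.
- camera(name): name is "scene" or "top"; returns a dict with "color" (400x640x3 uint8, red, green, blue), "depth" (400x640 float32, m along the optical axis (not along the pixel's ray), 0 where there is no reading), "camera_matrix" (3x3 intrinsics, pixels), "dist_coeffs" ([k1, k2, p1, p2, k3] as OpenCV has them; the pictures are not rectified), "rvec" (rotation vector, rad) and "tvec" (3), from world to camera coordinates, as OpenCV has them. Camera axes: x right, y down, z forward; pixel columns grow to the right and rows downward; lengths in m; the calibration is good to about 2 mm. A picture is of the moment at which its call begins.
A pose or a line that the arm cannot do raises env.Unreachable and nothing moves.
- ticket.sign_off(): hands the job in; it is judged then, once.
Readings, each from a call of its own:
- current_clock(): time.
- current_joints(): joint angles.
- current_qvel(): joint speeds.
- current_tau(): joint torques, N m.
- current_tcp_pos(): TCP position.
- current_orientation(): TCP orientation.
- current_contact_force(): force on the tool from outside, world axes, zero at the start.
- current_moment(): the same for the moment, N m.
- current_width(): opening from 0.0 (shut) to 1.0 (fully open).
- current_grip_force(): force on a finger pad.
Only numpy, scipy, OpenCV 4.12 (cv2) and the standard library are available. Lean on these libraries where they do the work, as an engineer would, in place of code of your own. Each camera call takes 0.05 s, during which the arm holds its last target. There are 200 camera calls.

## Working session

There is one attempt and no reset: what is moved stays moved. The work goes in short steps, each a Python script; the robot and the scene stay as the last script left them, time stands still between calls to the robot, and variables do not carry over. Pictures are saved under pics/ and viewed, at most 10 in all, crops included, and the job is handed in when it is done.

```bash
ls; mkdir -p pics; python3 - <<'E'
from cell import *
import numpy as np,cv2,pickle
d={n:camera(n) for n in("scene","top")}
pickle.dump(d,open("d0.pkl","wb"))
for n in d: cv2.imwrite(f"pics/{n}0.png",d[n]["color"][:,:,::-1]); print(n,cv2.Rodrigues(d[n]["rvec"])[0].T.round(2).tolist(),(-cv2.Rodrigues(d[n]["rvec"])[0].T@np.ravel(d[n]["tvec"])).round(3))
print(current_clock(),current_orientation())
E
```

```text
pics
scene [[-0.43, 0.57, -0.7], [0.9, 0.27, -0.33], [0.0, -0.78, -0.63]] [1.514 0.456 0.968]
top [[-0.01, -0.99, 0.15], [-1.0, 0.01, -0.01], [0.01, -0.15, -0.99]] [0.359 0.003 1.172]
0.1 [-3.11092416e+00 -4.23822724e-01  1.49758533e-04]
```

View pics/scene0.png

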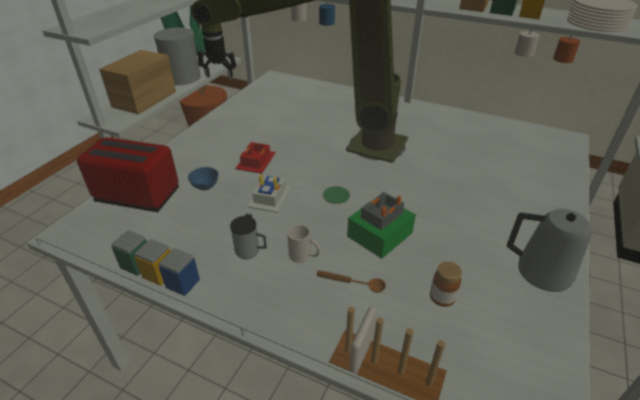

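View pics/top0.png

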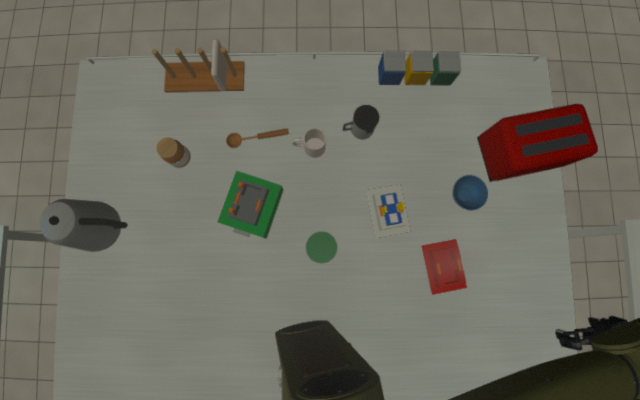

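The scene view shows the cassette in the white cradle at about (268,192) and the caddy at (382,222). In the top view the cassette is at (390,209), with its tabs to the left and right, and the caddy at (250,205), with its posts to the left and drawer below. The red cradle is at (444,266).

```bash
cat > h.py <<'E'
import numpy as np,cv2
def cloud(c):
    D=c["depth"];v,u=np.nonzero(D>0);K=np.array(c["camera_matrix"])
    n=cv2.undistortPoints(np.stack([u,v],1).astype(float)[:,None],K,np.array(c["dist_coeffs"]))[:,0]
    z=D[v,u][:,None].astype(float);P=np.hstack([n*z,z]);R=cv2.Rodrigues(c["rvec"])[0]
    col=c["color"][v,u]
    hsv=cv2.cvtColor(col[None],cv2.COLOR_RGB2HSV)[0]
    return (P-np.ravel(c["tvec"]))@R,hsv.astype(int),np.stack([u,v],1)
def rect(p):
    (c,s,a)=cv2.minAreaRect((p[:,:2]*1000).astype(np.float32)); return np.round(c,1),np.round(s,1),round(a,2)
E
cat > m.py <<'E'
import pickle,sys;from h import *
d=pickle.load(open(sys.argv[1],"rb"))
for n in("top","scene"):
    P,H,U=cloud(d[n]); h,s,v=H.T; x,y,z=P.T
    tab=(x>.2)&(x<.9)&(abs(y)<.35)
    print(n,"table z",np.median(z[tab&(z<.02)]).round(4))
    g=tab&(h>45)&(h<80)&(s>120)&(y>.0)&(z>.03); 
    t=g&(z>.07)&(z<.09);print(" caddy top",t.sum(),rect(P[t]),np.median(z[t]).round(4))
    c=P[t].mean(0)
    near=(np.hypot(x-c[0],y-c[1])<.12)
    b=near&(s<60)&(z>.11)&(z<.13); print(" bay rim",b.sum(),rect(P[b]),np.median(z[b]).round(4))
    o=near&(h<18)&(s>120)&(z>.10)
    print(" orange",P[o].round(3).tolist()[:45])
    dr=near&(s<60)&(z>.01)&(z<.075);print(" drawer",dr.sum(),P[dr].mean(0).round(3))
    bl=tab&(h>100)&(h<130)&(s>110)&(z>.03)&(z<.09)&(y<0)&(y>-.27)
    print(" blue",bl.sum(),rect(P[bl]),np.median(z[bl]).round(4))
    c=P[bl].mean(0);near=(np.hypot(x-c[0],y-c[1])<.1)
    yl=near&(h>18)&(h<38)&(s>110)
    print(" yellow",P[yl].round(3).tolist()[:45])
    w=near&(s<50)&(z>.035)&(z<.058); print(" cradle wall",w.sum(),rect(P[w]),np.median(z[w]).round(4))
    w=near&(v>np.percentile(v[near],50))&(s<50)&(z>.006)&(z<.06); print(" cradle all",w.sum(),rect(P[w]))
E
python3 m.py d0.pkl
python3 - <<'E'
import pickle,cv2,numpy as np
d=pickle.load(open("d0.pkl","rb"))
t=d["top"]["color"][160:250,205:425,::-1]; s=d["scene"]["color"][160:260,235:425,::-1]
f=lambda i:cv2.resize(np.clip(i*1.8,0,255).astype(np.uint8),(800,300),interpolation=cv2.INTER_CUBIC)
cv2.imwrite("pics/crop.png",np.vstack([f(t),f(s)]))
E
```

```text
top table z 0.0003
 caddy top 1334 (array([509. , 187.4]), array([139.7, 156.4]), 71.17) 0.0798
 bay rim 401 (array([508.8, 186.2]), array([ 80.2, 108.3]), 71.11) 0.1214
 orange [[0.558, 0.202, 0.152], [0.558, 0.2, 0.149], [0.556, 0.206, 0.147], [0.556, 0.203, 0.148], [0.555, 0.199, 0.154], [0.556, 0.197, 0.15], [0.553, 0.205, 0.151], [0.553, 0.203, 0.147], [0.553, 0.2, 0.15], [0.554, 0.198, 0.145], [0.555, 0.196, 0.137], [0.55, 0.205, 0.151], [0.55, 0.202, 0.153], [0.55, 0.199, 0.15], [0.551, 0.198, 0.144], [0.553, 0.197, 0.134], [0.551, 0.209, 0.127], [0.55, 0.205, 0.136], [0.549, 0.201, 0.142], [0.549, 0.199, 0.139], [0.551, 0.198, 0.13], [0.549, 0.201, 0.124], [0.549, 0.199, 0.124], [0.535, 0.212, 0.123], [0.536, 0.21, 0.121], [0.533, 0.213, 0.122], [0.532, 0.209, 0.124], [0.53, 0.216, 0.12], [0.53, 0.212, 0.123], [0.529, 0.209, 0.126], [0.527, 0.215, 0.122], [0.527, 0.213, 0.121], [0.528, 0.211, 0.117], [0.525, 0.219, 0.117], [0.525, 0.216, 0.12], [0.523, 0.211, 0.129], [0.522, 0.218, 0.121], [0.521, 0.215, 0.121], [0.522, 0.213, 0.121], [0.519, 0.218, 0.122], [0.519, 0.215, 0.1
[... 3249 characters left out ...]
[0.496, -0.194, 0.083], [0.509, -0.246, 0.071], [0.501, -0.247, 0.066], [0.502, -0.242, 0.068], [0.494, -0.244, 0.061], [0.496, -0.198, 0.078], [0.495, -0.194, 0.078], [0.485, -0.197, 0.07], [0.506, -0.249, 0.064], [0.506, -0.244, 0.065], [0.503, -0.242, 0.064], [0.494, -0.245, 0.057], [0.495, -0.199, 0.072], [0.492, -0.197, 0.071], [0.486, -0.197, 0.067], [0.506, -0.245, 0.061], [0.501, -0.244, 0.058], [0.494, -0.245, 0.053], [0.496, -0.199, 0.069], [0.498, -0.193, 0.072], [0.488, -0.196, 0.064], [0.508, -0.244, 0.058], [0.506, -0.241, 0.058]]
 cradle wall 276 (array([ 493.8, -221.5]), array([117.1,  83. ]), 9.49) 0.0479
 cradle all 272 (array([ 492.4, -210.4]), array([153.1, 115.2]), 2.51)
```

View pics/crop.png

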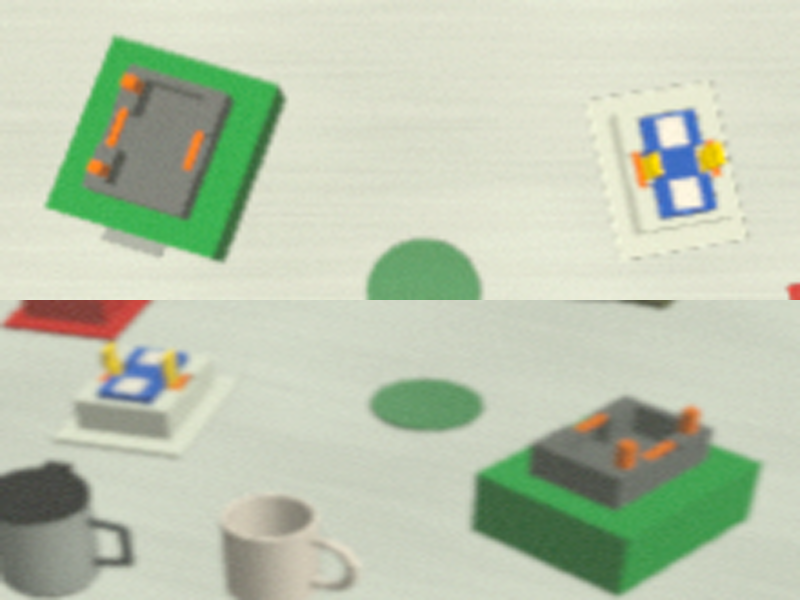

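The crop confirms the layout: cassette yaw is about +9.7°, caddy yaw about -18.8°, and the posts are on the caddy's left (+y) side. Next I approach the thumb pieces.

```bash
cat >> h.py <<'E'
from cell import *
def rv(deg): a=np.radians(deg)/2; return [np.pi*np.cos(a),np.pi*np.sin(a),0]
def ax(deg): a=np.radians(deg); return np.array([np.cos(a),np.sin(a),0]),np.array([-np.sin(a),np.cos(a),0])
def F(deg,n=4):
    f=[]
    for _ in range(n): f.append(current_contact_force()); env.pause(0.02)
    f=np.mean(f,0); X,Y=ax(deg); return np.array([f@X,f@Y,f[2]])
def tcp(): return np.array(current_tcp_pos())
E
python3 - <<'E'
from h import *
env.goto([.495,-.224,.16],rv(9.7))
claw.set_gripper(1.0,20)
print(current_clock(),F(9.7),current_width(),[np.round(current_contact_force(),2).tolist() for _ in range(3)])
print(env.servo_line([.495,-.224,.061],rate=.08,max_force=6),tcp(),F(9.7),current_clock())
c=camera("top");cv2.imwrite("pics/g1.png",cv2.resize(np.clip(c["color"][150:270,320:480,::-1]*1.6,0,255).astype(np.uint8),(800,600)))
E
```

```text
2.2 [-0.43114478 -0.21220242 -0.05749629] 0.9967654368787543 [[-0.1, -0.28, 0.49], [-0.1, -0.28, 0.49], [-0.1, -0.28, 0.49]]
False [ 0.49549531 -0.22428224  0.06172458] [-0.04393376  0.04071949  0.22709917] 3.725
```

```bash
python3 - <<'E'
from h import *
D=9.7;X,Y=ax(D);p0=tcp();dy=0
f0=F(D);w=.82
while w>.5:
    claw.set_gripper(w,20)
    for k in range(8):
        f=F(D,3)-f0
        if abs(f[1])<1.0: break
        st=np.sign(f[1])*(.0004 if abs(f[1])<2.5 else .0008); dy+=st
        env.servo_line(p0+Y*dy,rate=.02)
    g=current_grip_force()
    print(round(w,3),round(current_width(),3),f.round(2),"g",round(float(np.max(g)),1),"dy",round(dy*1e3,1),round(current_clock(),1),k)
    if abs(f[1])>9 or current_width()-w>.02: break
    w-=.0125
E
```

```text
0.82 0.82 [-0.02 -0.21 -0.03] g 0.0 dy 0.0 4.2 0
0.807 0.807 [ 0.21  0.07 -0.22] g 0.0 dy 0.0 4.5 0
0.795 0.795 [0.03 0.23 0.42] g 0.0 dy 0.0 4.7 0
0.783 0.785 [ 0.05  0.31 -0.  ] g 0.0 dy 0.0 5.0 0
0.77 0.773 [ 0.23 -0.05 -0.05] g 0.0 dy 0.0 5.3 0
0.758 0.76 [ 0.19  0.14 -0.42] g 0.0 dy 0.0 5.5 0
0.745 0.75 [-0.23  0.09 -0.53] g 0.0 dy 0.0 5.8 0
0.733 0.733 [-0.26  0.6  -0.4 ] g 0.0 dy 0.0 6.1 0
0.72 0.72 [-0.32 -0.53 -0.01] g 0.0 dy 0.0 6.3 0
0.708 0.703 [-0.25 -0.03  0.44] g 0.0 dy 0.0 6.6 0
0.695 0.7 [ 0.5  -0.65 -0.36] g 0.4 dy 0.0 6.9 0
0.683 0.683 [-0.45 -0.69  0.67] g 0.5 dy -0.4 7.4 1
0.67 0.675 [-0.57  0.15  0.57] g 1.0 dy -1.2 8.3 2
0.658 0.662 [-0.2   0.45  1.51] g 3.3 dy -1.2 8.6 0
0.645 0.646 [-1.25  0.84  2.84] g 3.9 dy -1.2 8.8 0
0.633 0.632 [-1.94  0.86  5.02] g 4.5 dy -1.2 9.1 0
0.62 0.623 [-1.92  0.65  5.73] g 5.1 dy -1.2 9.4 0
0.608 0.611 [-2.46  0.85  6.18] g 5.6 dy -0.8 9.9 1
0.595 0.596 [-2.74  0.91  6.28] g 6.2 dy -0.8 10.2 0
0.583 0.585 [-2.98  0.34  7.09] g 6.8 dy -0.4 10.8 1
0.57 0.571 [-3.19  0.83  8.06] g 7.4 dy -0.4 11.0 0
0.558 0.56 [-3.4   0.71  9.01] g 8.0 dy -0.4 11.3 0
0.545 0.549 [-4.53  0.8   9.91] g 8.5 dy -0.4 11.6 0
0.533 0.537 [-4.42  0.23 10.78] g 9.1 dy -0.0 12.1 1
0.52 0.522 [-3.83  0.02 11.45] g 9.7 dy -0.0 12.4 0
0.508 0.509 [-4.37 -0.29 11.43] g 10.3 dy 0.4 13.0 1
```

```bash
python3 - <<'E'
from h import *
D=9.7;X,Y=ax(D);Z=np.array([0,0,1.]);p=tcp()
def relax(n=10):
    global p
    for k in range(n):
        f=F(D,3)
        if abs(f[2])<2 and abs(f[1])<1 and abs(f[0])<1.5: break
        cl=lambda v,d:np.sign(v)*(0 if abs(v)<d else min(5e-4,abs(v)*1e-4))
        p=p+Z*cl(f[2],1.5)+Y*cl(f[1],.8)+X*cl(f[0],1.2); env.servo_line(p,rate=.02)
    return f
print(relax(),p)
for w in(.495,.48,.46,.44):
    claw.set_gripper(w,22); f=relax(6)
    print(w,round(current_width(),3),f.round(2),"g",current_grip_force(),p.round(4),round(current_clock(),1))
    if current_width()>w+.012: break
E
```

```text
[-0.40619245 -0.53549814  1.7466555 ] [ 0.49559725 -0.22518288  0.06428401]
0.495 0.498 [-0.41 -0.67 -0.82] g 11.706407703459263 [ 0.4955 -0.2253  0.0645] 14.2
0.48 0.486 [-0.04  0.28  1.77] g 18.079008066124516 [ 0.4955 -0.2253  0.0645] 14.5
0.46 0.467 [ 0.63 -0.03  0.99] g 22.506768571365683 [ 0.4952 -0.2252  0.0653] 15.4
0.44 0.464 [0.94 0.22 0.53] g 22.328789751645672 [ 0.4952 -0.2252  0.0653] 15.6
```

```bash
python3 - <<'E'
from h import *
import pickle
D=9.7
claw.set_gripper(.42,24); p=tcp()
for dz in(.002,.005,.01,.02,.035,.06,.12):
    r=env.servo_line(p+[0,0,dz],rate=.04 if dz<.05 else .1,max_force=8)
    print(dz,r,F(D).round(2),round(current_width(),3),round(current_clock(),1))
    if r: break
else:
    env.pause(.25)
    pc=[.5105,.1885]
    env.goto([*pc,.30],rv(-18.8)); print(tcp(),F(-18.8),current_clock())
    d={n:camera(n) for n in("scene","top")}; pickle.dump(d,open("d1.pkl","wb"))
    s=d["scene"]["color"][100:280,310:470,::-1];t=d["top"]["color"][130:270,170:330,::-1]
    f=lambda i:cv2.resize(np.clip(i*1.7,0,255).astype(np.uint8),(400,450))
    cv2.imwrite("pics/h1.png",np.hstack([f(s),f(t)]))
E
```

```text
0.002 False [ 0.29  0.05 -2.53] 0.452 16.2
0.005 False [-0.14  0.3  -2.15] 0.453 16.5
0.01 False [-0.25  0.11 -2.48] 0.457 16.8
0.02 False [ 0.18 -0.18 -2.08] 0.454 17.3
0.035 False [ 0.33  0.18 -2.25] 0.453 17.9
0.06 False [ 0.09 -0.07 -2.46] 0.455 18.4
0.12 False [-0.21  0.18 -2.07] 0.454 19.2
[0.51056557 0.18783085 0.29952866] [ 0.10854218 -0.01602296 -1.86042478] 21.0667
```

View pics/h1.png

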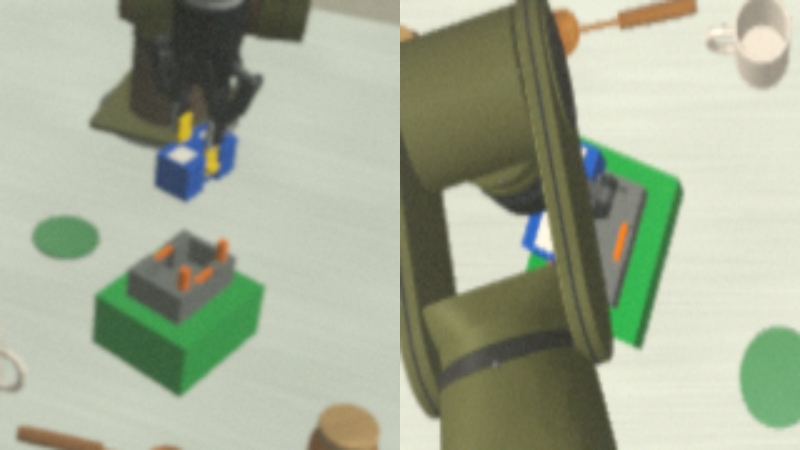

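The cassette is out of the cradle and held level above the caddy. Next I measure its x offset relative to the bay from the same pair of views.

```bash
python3 - <<'E'
import pickle;from h import *
X,Y=ax(-18.8);d0=pickle.load(open("d0.pkl","rb"));d1=pickle.load(open("d1.pkl","rb"))
c0=np.array([.5105,.1885,0])
ex=lambda a:(np.percentile(a,[0,1,3,10,50,90,97,99,100])*1e3).round(1)
for nm,d in(("d0",d0),("d1",d1)):
  for n in("top","scene"):
    P,H,_=cloud(d[n]);Q=P-c0;a=Q@X;b=Q@Y;h,s,v=H.T;z=P[:,2];near=(abs(a)<.13)&(abs(b)<.12)
    t=near&(h>45)&(h<80)&(s>100)&(z>.074)&(z<.086)
    print(nm,n,"caddy x",ex(a[t]),"y",ex(b[t]))
    # straight-edge yaw check
    r=near&(s<70)&(z>.116)&(z<.127)&(abs(a)<.07)&(abs(b)<.05); print("   rim x",ex(a[r]),"y",ex(b[r]))
    o=near&(h<18)&(s>110)&(z>.135)&(z<.16)&(b>0)
    for q in(o&(a>0),o&(a<0)):
        if q.sum(): print("   post",q.sum(),a[q].mean().round(4),b[q].mean().round(4),z[q].max().round(3))
    if nm=="d1":
        q=near&(h>100)&(h<130)&(s>100)&(z>.22)
        print("   cass",q.sum(),"x",ex(a[q]),"y",ex(b[q]),"z",ex(z[q]),rect(P[q]))
        ye=near&(h>18)&(h<38)&(s>110)&(z>.22); print("   tabs x",ex(a[ye]))
# cassette in cradle, rel to grip tcp
X,Y=ax(9.7);c0=np.array([.4952,-.2252,0])
for n in("top","scene"):
    P,H,_=cloud(d0[n]);Q=P-c0;a=Q@X;b=Q@Y;h,s,v=H.T;z=P[:,2];q=(abs(a)<.06)&(abs(b)<.06)&(h>100)&(h<130)&(s>100)&(z>.05)&(z<.07)
    ye=(abs(a)<.06)&(abs(b)<.06)&(h>18)&(h<38)&(s>110)&(z>.07)
    print("cradle",n,ex(a[q]),ex(b[q]),"tabs",ex(a[ye]))
E
```

```text
d0 top caddy x [-79.9 -79.  -77.3 -71.8  -9.5  68.5  74.7  76.6  77.3] y [-71.4 -70.9 -69.4 -64.4 -16.7  61.   66.4  67.6  68.9]
   rim x [-55.1 -54.9 -54.1 -51.5 -16.6  49.4  51.9  53.   53.2] y [-42.9 -42.6 -42.  -39.9 -19.7  32.   36.   36.9  37.9]
   post 18 0.0363 0.0254 0.154
   post 16 -0.0377 0.0253 0.153
d0 scene caddy x [-78.5 -73.8 -68.4 -50.3  48.3  75.5  77.5  78.9  81.9] y [-65.7 -62.3 -58.8 -43.1  47.3  70.6  73.1  73.9  75.1]
   rim x [-60.3 -58.8 -56.5 -52.3  19.9  51.   52.6  54.1  54.5] y [-40.5 -38.9 -37.9 -34.6  -8.5  40.2  41.7  42.3  43.5]
   post 25 0.0357 0.0315 0.152
   post 17 -0.0359 0.0312 0.151
d1 top caddy x [-79.7 -77.6 -73.4 -60.   11.5  71.2  75.7  76.8  77.4] y [-71.7 -71.2 -70.6 -68.  -52.4  -4.2  50.8  64.3  68.4]
   rim x [-54.1 -50.8 -48.1 -40.2  21.   50.   52.4  52.7  52.8] y [-42.7 -42.5 -42.4 -41.9 -35.3 -25.6 -10.1   2.8  36.2]
   cass 129 x [-45.7 -45.6 -45.6 -44.5 -21.1  39.   41.5  42.5  43.2] y [-73.8 -64.3 -25.8 -23.3  -8.3  19.3  21.1  21.9  22.5] z [260.8 263.  268.2 282.2 292.7 295.3 412.5 512.7 546.2] (array([494. , 179.8]), array([79.1, 93.4]), 29.85)Traceback (most recent call last):
  File "<stdin>", line 18, in <module>
  File "<stdin>", line 4, in <lambda>
    return _quantile_unchecked(
        a, q, axis, out, overwrite_input, method, keepdims, weights)
    return _ureduce(a,
                    func=_quantile_ureduce_func,
    ...<5 lines>...
                    overwrite_input=overwrite_input,
                    method=method)
    r = func(a, **kwargs)
    result = _quantile(arr,
                       quantiles=q,
    ...<2 lines>...
                       out=out,
                       weights=wgt)
    slices_having_nans = np.isnan(arr[-1, ...])
                                  ~~~^^^^^^^^^
IndexError: index -1 is out of bounds for axis 0 with size 0
```

```bash
python3 - <<'E'
from h import *
D=-18.8;X,Y=ax(D);p=tcp()-Y*.007
r1=env.servo_line([p[0],p[1],.22],rate=.12,max_force=8); r2=env.servo_line([p[0],p[1],.1795],rate=.05,max_force=4)
print(r1,r2,tcp(),F(D),current_clock())
if not(r1 or r2):
    p=tcp();f0=F(D,8);m0=np.array(current_moment());dy=0
    while dy<.016:
        dy+=.0005; env.servo_line(p+Y*dy,rate=.03)
        f=F(D,3)-f0
        if f[1]<-1: print(round(dy*1e3,1),f.round(2),(np.array(current_moment())-m0).round(3))
        if f[1]<-4: break
    print(tcp(),(tcp()-p)@Y,current_clock())
E
```

```text
False False [0.50870512 0.18107876 0.1799128 ] [ 0.02028402  0.39809152 -2.22010255] 23.0083
6.5 [-0.64 -2.43  1.7 ] [-0.603  0.243  0.005]
7.0 [-0.66 -5.15  2.08] [-0.911  0.395 -0.007]
[0.51080224 0.18701796 0.18014013] 0.006244407674882247 27.3417
```

```bash
python3 - <<'E'
from h import *
D=-18.8;X,Y=ax(D);p=tcp();Y0=p-Y*.0; 
base=np.array([0.50870512,0.18107876,0])+Y*.00505   # commanded base was tcp reading then
env.servo_line([base[0],base[1],.1795],rate=.02); env.pause(.2); f0=F(D,8); print(f0,tcp())
for z in(.176,.173,.170,.167,.164):
    r=env.servo_line([base[0],base[1],z],rate=.02,max_force=5)
    print(z,r,tcp().round(4),(F(D)-f0).round(2),np.round(current_moment(),2),round(current_clock(),1))
    if r: break
E
```

```text
[ 0.07693747  0.05256414 -2.52027756] [0.51035677 0.18599545 0.17949624]
0.176 False [0.5101 0.1858 0.1756] [ 0.08 -0.02  0.59] [-0.06 -0.01  0.06] 28.3
0.173 False [0.5102 0.1858 0.1727] [-0.13  0.24  0.21] [ 0.03 -0.   -0.02] 28.7
0.17 False [0.5102 0.1858 0.1697] [0.1  0.37 0.43] [-0.04 -0.01  0.06] 29.1
0.167 False [0.5102 0.1858 0.1667] [-0.64 -0.08 -0.06] [-0.02  0.03  0.06] 29.4
0.164 False [0.5102 0.1858 0.1637] [-0.31  0.03  0.23] [-0.06  0.    0.02] 29.8
```

It went straight in; now down to the floor.

```bash
python3 - <<'E'
from h import *
D=-18.8;X,Y=ax(D);b=tcp();f0=F(D,6)
for z in(.158,.152,.146,.142,.140,.139,.138,.137,.136,.135,.134,.133):
    r=env.servo_line([.51022,.18585,z],rate=.02,max_force=6)
    f=F(D)-f0;print(z,r,tcp().round(4),f.round(2),round(current_clock(),1))
    if r or f[2]>4 or abs(f[:2]).max()>5: break
E
```

```text
0.158 False [0.5102 0.1859 0.158 ] [ 0.04  0.03 -0.08] 30.4
0.152 False [0.5102 0.1859 0.152 ] [0.09 0.15 0.07] 30.9
0.146 False [0.5102 0.1859 0.146 ] [-0.05  0.08 -0.02] 31.4
0.142 False [0.5102 0.1859 0.1419] [ 0.07  0.26 -0.11] 31.9
0.14 False [0.5102 0.1858 0.1399] [0.22 0.01 0.13] 32.2
0.139 False [0.5102 0.1858 0.139 ] [0.48 0.29 0.13] 32.5
0.138 False [0.5102 0.1859 0.138 ] [ 0.02  0.31 -0.1 ] 32.8
0.137 False [0.5105 0.186  0.1375] [-0.64 -0.05  3.08] 33.1
0.136 False [0.5106 0.186  0.1374] [-2.77 -1.07  7.72] 33.4
```

```bash
python3 - <<'E'
from h import *
import pickle
D=-18.8;X,Y=ax(D);p=np.array([.51022,.18585,.1365])
w=current_width()
while w<.72:
    w+=.02; claw.set_gripper(w,20); 
    f=F(D,3)
    for k in range(3):
        e=f[2]-2
        if abs(e)<3 and abs(f[1])<1.5: break
        if current_grip_force()<1: break
        p=p+[0,0,np.sign(e)*(3e-4 if abs(e)>=3 else 0)]+Y*np.sign(f[1])*(3e-4 if abs(f[1])>=1.5 else 0)
        env.servo_line(p,rate=.03); f=F(D,3)
    print(round(w,3),f.round(2),round(float(current_grip_force()),1),p.round(4),round(current_clock(),1))
claw.set_gripper(1.0,20)
print(F(D),current_clock())
print(env.servo_line([p[0],p[1],.26],rate=.12,max_force=6)); env.goto([.40,-.12,.32],rv(-5));print(F(D),current_clock())
d={n:camera(n) for n in("scene","top")}; pickle.dump(d,open("d2.pkl","wb"))
s=d["scene"]["color"][170:260,330:430,::-1];t=d["top"]["color"][160:250,200:300,::-1]
f=lambda i:cv2.resize(np.clip(i*1.7,0,255).astype(np.uint8),(400,360),interpolation=cv2.INTER_CUBIC)
cv2.imwrite("pics/end.png",np.hstack([f(s),f(t)]))
X,Y=ax(-18.8)
for n in d:
    P,H,_=cloud(d[n]);Q=P-[.5105,.1885,0];a=Q@X;b=Q@Y;h,s,v=H.T;z=P[:,2];q=(abs(a)<.07)&(abs(b)<.06)&(h>100)&(h<130)&(s>100)&(z>.1)
    print(n,q.sum(),np.percentile(z[q],[5,25,50,75,95]).round(4),rect(P[q]))
    ye=(abs(a)<.07)&(abs(b)<.06)&(h>20)&(h<38)&(s>110)&(z>.14)
    print(" tabs y",b[ye&(b>0)].mean(),b[ye&(b<0)].mean(),np.percentile(z[ye],97))
E
```

```text
0.466 [0.24 0.53 2.63] 20.3 [0.5102 0.1858 0.1368] 34.0
0.486 [0.61 0.64 0.93] 14.5 [0.5102 0.1858 0.1368] 34.3
0.506 [-0.25 -0.2  -0.84] 12.2 [0.5102 0.1858 0.1362] 35.1
0.526 [-0.76 -0.31 -0.35] 11.7 [0.5102 0.1858 0.1356] 36.0
0.546 [-0.91  0.04  0.19] 11.1 [0.5102 0.1858 0.1353] 36.6
0.566 [-1.04 -0.28 -0.19] 10.4 [0.5102 0.1858 0.135 ] 37.1
0.586 [-1.03 -0.16  0.27] 9.6 [0.5102 0.1858 0.1347] 37.7
0.606 [-0.74  0.07  0.3 ] 8.8 [0.5102 0.1858 0.1344] 38.3
0.626 [-0.75 -0.44 -0.56] 7.7 [0.5102 0.1858 0.1341] 38.8
0.646 [-1.49 -0.8   0.73] 4.8 [0.5102 0.1858 0.1335] 39.7
0.666 [ 0.02 -0.25 -0.16] 0.0 [0.5102 0.1858 0.1335] 40.0
0.686 [ 0.05  0.13 -0.46] 0.0 [0.5102 0.1858 0.1335] 40.2
0.706 [-0.43 -0.37  0.06] 0.0 [0.5102 0.1858 0.1335] 40.5
0.726 [-0.52 -0.12 -0.06] 0.0 [0.5102 0.1858 0.1335] 40.8
[-0.23790098 -0.08368433 -0.20780236] 41.2083
False
[-0.25913493 -0.05086754 -0.08932314] 43.725
scene 95 [0.1244 0.1284 0.1301 0.1316 0.1333] (array([514.2, 190.3]), array([46.9, 84.7]), 73.39)
 tabs y 0.026091882128154394 -0.023989351852318222 0.16184495758902823
top 306 [0.1269 0.1296 0.1309 0.1323 0.1345] (array([509.2, 186.1]), array([46.5, 89.5]), 70.78)
 tabs y 0.020031843543483415 -0.030666137846768422 0.16292047251530378
```

View pics/end.png

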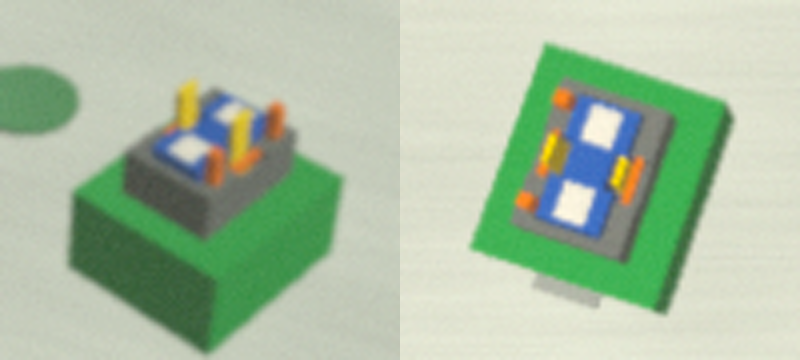

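The cassette is fully home: its top is at 0.131 m, it sits level in the bay, and both tabs are out. Handing in.

```bash
python3 -c "
from cell import *
print(ticket.sign_off())"
```

```text
the job is handed in; nothing more can be done
None
```

I moved the blue cassette from the white cradle to the green caddy's bay and handed the job in at about 44 s: it sits fully home and level with both tabs sprung out, by the final pictures, though sign-off returned no verdict.

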